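Exchange rod tubes in the welding bench's rack

ROBOT

A 6-joint arm with a two-finger parallel gripper is mounted at the origin on the work surface. World frame = base frame: x ahead of the robot, y to its left, z up, the work surface at z = 0. Lengths are in m, angles in rad, forces in N, time in s.
With the tool pointing down it reaches from about 0.35 to 0.975 m from the base axis. Payload 4.9 kg.
Tool frame: the origin (TCP) lies between the finger pads; the fingertips stand 25 mm ahead of it and the grasp point (between the pads) lies 6 mm ahead of it (manip.tcp_to_tips is the z of the fingertips in the tool frame, in m); z points along the fingers, y is the line along which they close (so a half turn about z gives the same grasp; the last joint's range is limited). The gripper opens to 85 mm and grips with 20 to 120 N. Pads are 22 mm wide; open, the fingers measure 114 mm over their backs; the gripper's body (76 mm by 85 mm) begins 54 mm behind the grasp point. The pads swing forward as they close: fully open they stand 13 mm farther back than shut.
Start: joints at [1.14, 0.053, 1.613, -0, 1.476, -0.119], TCP at [0.192, 0.595, 0.256] pointing down, gripper open.
Joint ranges: [-3.01, 3.01], [-1.01, 2.22], [0.06, 2.58], [-1.02, 4.17], [0.09, 2.62], [-3.14, 3.14]. Speed limits (rad/s): [2.57, 2.57, 3.14, 3.14, 3.14, 3.14].

INTERFACE

Orientations are given as a unit quaternion [w, x, y, z].
In Python, from plant import manip gives the robot as it stands. The module is installed in compiled form; this text tells all that it offers.
- The arm moves only by the tool arm_command, never from a script. Its argument "moves" is a list of rows, each a list of 3 entries, a list of its own where there are three numbers: the opening, from -1 (shut) to 1 (fully open), then the shift along the tool's x, y, z in units of 0.15 m (1.0 is 0.15 m), then the turn about the tool's z in units of 2 pi rad (1.0 is 2 pi rad). A call has 1 to 20 rows; each row is the pose to reach, as a shift and turn from the pose commanded when the call began, along the tool's axes at that moment, turning the shorter way round; what a row does not reach only later rows make up. A row lasts 1/12 s, in which the tool goes at most 41.7 mm and 7.16 degrees, less where a joint would pass 70% of its speed; a pose out of reach is approached as far as the arm can. A call with a number of a shift or a turn outside -1 to 1 is refused whole. A call with a gripper value outside its range is refused whole. The fingers move at their own pace and stop on an object; the grip force is fixed at half the most. Time passes only in rows, so rows that repeat a pose let the fingers close. It gives the time, the measured TCP pose, the force, the opening and the grip force at its end, in the units of the state.
- manip.state(): the state, without advancing time (a new reading comes with each control period).
- manip.grab_frame(name): name is "scene" or "top" or "wrist"; returns a dict with "frame" (420x560x3 uint8, red, green, blue), "fx", "fy", "cx", "cy" (pixels), "R" (3x3) and "t" (3): a world point X has camera coordinates R X + t. Camera axes: x right, y down, z forward; pixel columns grow to the right and rows downward; lengths in m; the calibration is good to about 2 mm. A picture is of the moment at which its call begins. There is no depth.
- manip.job_done(): hands the job in; it is judged then, once.
Trained networks look in a picture, given as the dict that the camera call returned (one of the last four; its "shot" number tells which), for a name from the list of things; names that differ only in an ending like _2 or _b are one class to them, and where a whole thing is asked for, a point or a joint stands for the part that bears it (a point fixed in the world has none). Each returns a list of dicts, best first, with "confidence" (0 to 1); they miss things now and then, are a little off and sometimes report something else, mostly with a low value. They report only what shows in the picture. A call takes as long as a camera call.
- manip.search_frame(picture, target): "extent" ([left, top, right, bottom] in pixels, round what is visible of it).
The state is a dict: "time": time; "joint_pos": joint angles; "joint_vel": joint speeds; "joint_efforts": joint torques, N m; "tool_pos": TCP position; "tool_rot": TCP orientation; "contact_force": force on the tool from outside, world axes, zero at the start; "ft_torque": the same for the moment, N m; "gripper_width": opening from 0.0 (shut) to 1.0 (fully open); "grasp_force": force on a finger pad.
Only numpy, scipy, OpenCV 4.12 (cv2) and the standard library are available. Lean on these libraries where they do the work, as an engineer would, in place of code of your own. Each camera call takes 0.05 s, during which the arm holds its last target. There are 200 camera calls.

TASK

Two of the three metal rod tubes in the green rack change over. Lift the spring keeper off the tube with the two-eared cap and draw that tube towards you until it is completely out of its hole, left lying in its trough; push the plain tube that lies out in the middle trough into its hole until it is fully home. Leave the third tube, which is home under its own keeper, where it is; the lifted keeper and the middle keeper may stay up.

Things in the scene. Friction and masses are not known exactly. Their poses are not given: they have to be found in the camera images.
- rack: Fixed green block 97 mm deep, 260 wide, 66 high with 3 level holes; before it a steel plate 12 thick, 210 long with 3 troughs. Origin: on the table at the foot of the block's front face, middle; x into the block away from the robot, y left, z up. Holes at y = 80, 0, -80. Tubes lie with axis at z = 32, cap to -x. Fully home: tail at x = 85, neck from -15 to -55, cap from -55 to -71.
- hole_left (a point): Centre of the left hole's mouth in the block's front face. Holes: 43 mm diameter, 85 deep, closed behind. Before each, two rails 6 mm high, 31 apart, on the plate form a trough, from the block out to 204 mm, so that tubes slide straight.
- hole_mid (a point): Centre of the middle hole's mouth; hole and trough like the left one.
- hole_right (a point): Centre of the right hole's mouth; hole and trough like the left one.
- tube_eared: Aluminium rod tube, in the left or right hole under a closed keeper, within 2 mm of home. Origin: axis, at the flat tail end; its x axis runs from cap to tail. From the tail: body 40 mm diameter, 100 long; neck 14 mm diameter, 40 long; black cap 16 thick (156 overall). 0.2-0.42 kg. May roll a little. Cap: disc 40 mm diameter with a bar across it, 64 mm ear to ear, 18 high.
- tube_mid: Aluminium rod tube lying in the middle trough, tail 6 to 34 mm outside the hole. Origin: axis, at the flat tail end; its x axis runs from cap to tail. From the tail: body 40 mm diameter, 100 long; neck 14 mm diameter, 40 long; black cap 16 thick (156 overall). 0.2-0.42 kg. May roll a little. Cap: plain disc 40 mm diameter.
- tube_plain: Aluminium rod tube in the other outer hole; leave it. Origin: axis, at the flat tail end; its x axis runs from cap to tail. From the tail: body 40 mm diameter, 100 long; neck 14 mm diameter, 40 long; black cap 16 thick (156 overall). 0.2-0.42 kg. May roll a little. Cap: plain disc 40 mm diameter.
- keeper_left (a joint): Keeper of the left hole: steel finger 12 mm wide, level along rack -x over neck and cap (underside z = 70 mm, tooth at its tip hangs before the cap). Hinge along y at rack x = 12, z = 74. 0 = down (start), grows as the tip rises, stop at 2.2 rad, leaning back. Over-centre spring: below 1.1 rad it presses down, about 1.5 N at the fin; let go beyond 1.25 rad it flips up and stays.
- keeper_mid (a joint): Keeper of the middle hole, same make; starts up (about 2.2 rad) and stays there.
- keeper_right (a joint): Keeper of the right hole, same make as the left; starts down.
- fin_left (a point): Centre of the black thumb fin standing on the left keeper near its tip: 12 mm wide (y), 24 long, 26 high; when down, 83 mm before the hinge, 17 above it, top at z = 104. Pinch it across y from above and swing it up about the hinge. Moves with the keeper.
- fin_right (a point): Centre of the right keeper's thumb fin, same as the left one.

How it is judged:
At the end, for the whole second after the job is handed in: The eared tube rests in its own trough (within 10 mm sideways, level within 0.12 rad), its tail 2 to 120 mm outside the hole's mouth; the middle tube rests in the middle hole within 6 mm of fully home; the third tube is within 12 mm of where it was (x of tube_eared in the frame of rack between -0.12 and -0.002 m and z of tube_eared in the frame of rack between 0.026 and 0.04 m and angle between the x axis of tube_eared and the x axis of rack, either way round below 0.12 rad and (y of tube_eared in the frame of rack between 0.07 and 0.09 m or y of tube_eared in the frame of rack between -0.09 and -0.07 m) and x of tube_mid in the frame of rack above 0.079 m and y of tube_mid in the frame of rack between -0.01 and 0.01 m and z of tube_mid in the frame of rack between 0.026 and 0.04 m and linear speed of each of tube_eared, tube_mid below 0.02 m/s and distance of tube_plain from where it was at the start of the episode below 0.012 m); the robot touches nothing.
It fails at once if the third tube, with the plain cap under its keeper, is drawn or pushed out of place (more than 20 mm) (distance of tube_plain from where it was at the start of the episode above 0.02 m).
It also fails if it takes over 51 s, if anything falls off the work surface, if the arm or the gripper's body presses on something with over 40 N, if the wrist force passes 120 N, or if a joint passes its speed limit or range.

## Working session

There is one attempt and no reset: what is moved stays moved. The work goes in short steps, Python scripts to look and compute and a tool call to move; the robot and the scene stay as the last step left them, time stands still between calls to the robot, and variables do not carry over. Pictures are saved under pics/ and viewed, at most 10 in all, crops included, and the job is handed in when it is done.

Besides the shell and the picture viewer there is one more tool, called after "Request:" as a command line: name --argument value ..., lists and objects as JSON in quotes. arm_command: Moves the arm, as the interface text tells. Shifts and turns lie within -1 to 1; 1 stands for 0.15 m of shift or 2 pi rad of turn. Its arguments: {"type":"object","properties":{"moves":{"type":"array"}},"required":["moves"]}

```bash
mkdir -p pics; python3 - <<'E'
from plant import manip
import cv2,numpy as np
s=manip.state();print(s['time'],s['tool_pos'],s['tool_rot'],manip.tcp_to_tips)
fs={}
for n in ("scene","top"):
    f=manip.grab_frame(n);fs[n]=f
    cv2.imwrite(f'pics/{n}0.png',f['frame'][:,:,::-1])
    print(n,f['fx'],f['fy'],f['cx'],f['cy'],np.round(f['R'],4).tolist(),np.round(f['t'],4).tolist())
    for t in ("rack","tube_eared","tube_mid","tube_plain","keeper_left","fin_left","hole_mid","fin_right"):
        try: print(t,[(np.round(d['extent']).tolist(),round(d['confidence'],2)) for d in manip.search_frame(f,t)][:4])
        except Exception as e: print(t,e)
E
```

```text
0.0 [0.19150346 0.59434616 0.25505958] [-2.82588260e-04  1.55263269e-01  9.87872598e-01 -9.83785789e-04] 0.025
scene 460.11207665539706 460.11207665539706 279.7622726605432 207.36464881281577 [[-0.4933, 0.8698, -0.0109], [0.7168, 0.3994, -0.5715], [-0.4928, -0.2897, -0.8205]] [0.3114, -0.4471, 1.0712]
rack [([150.0, 116.0, 396.0, 317.0], 0.59)]
tube_eared [([299.0, 202.0, 338.0, 243.0], 0.93), ([199.0, 167.0, 254.0, 216.0], 0.69), ([151.0, 118.0, 396.0, 316.0], 0.36)]
tube_mid [([262.0, 139.0, 342.0, 208.0], 0.97)]
tube_plain []
keeper_left [([280.0, 184.0, 334.0, 239.0], 0.94), ([149.0, 116.0, 395.0, 316.0], 0.54)]
fin_left [([280.0, 182.0, 335.0, 238.0], 0.61)]
hole_mid [([202.0, 169.0, 249.0, 216.0], 0.42)]
fin_right [([204.0, 128.0, 260.0, 179.0], 0.81)]
top 512.1023803367148 512.1023803367148 279.0775169870476 211.51425773411734 [[0.001, -0.9999, 0.0115], [-0.9919, -0.0025, -0.1272], [0.1272, -0.0112, -0.9918]] [0.0113, 0.7154, 0.6575]
rack []
tube_eared [([209.0, 225.0, 263.0, 287.0], 0.58), ([258.0, 264.0, 312.0, 382.0], 0.51)]
tube_mid [([172.0, 150.0, 412.0, 415.0], 0.73), ([260.0, 259.0, 311.0, 380.0], 0.61)]
tube_plain [([337.0, 252.0, 374.0, 310.0], 0.64)]
keeper_left [([222.0, 212.0, 256.0, 293.0], 0.82), ([341.0, 240.0, 369.0, 322.0], 0.71)]
fin_left [([222.0, 213.0, 253.0, 290.0], 0.68)]
hole_mid [([175.0, 151.0, 413.0, 413.0], 0.85)]
fin_right [([341.0, 238.0, 371.0, 318.0], 0.7)]
```

```bash
python3 - <<'E'
import cv2
a=cv2.imread('pics/top0.png')[135:425,150:430];cv2.imwrite('pics/top0c.png',cv2.resize(a,None,fx=2,fy=2,interpolation=cv2.INTER_CUBIC))
a=cv2.imread('pics/scene0.png')[100:330,130:410];cv2.imwrite('pics/scene0c.png',cv2.resize(a,None,fx=2.5,fy=2.5,interpolation=cv2.INTER_CUBIC))
E
```

```text
(no output)
```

View pics/top0c.png

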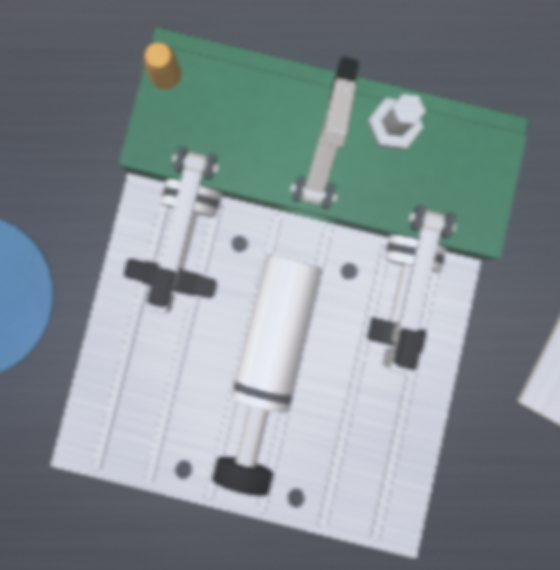

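View pics/scene0c.png

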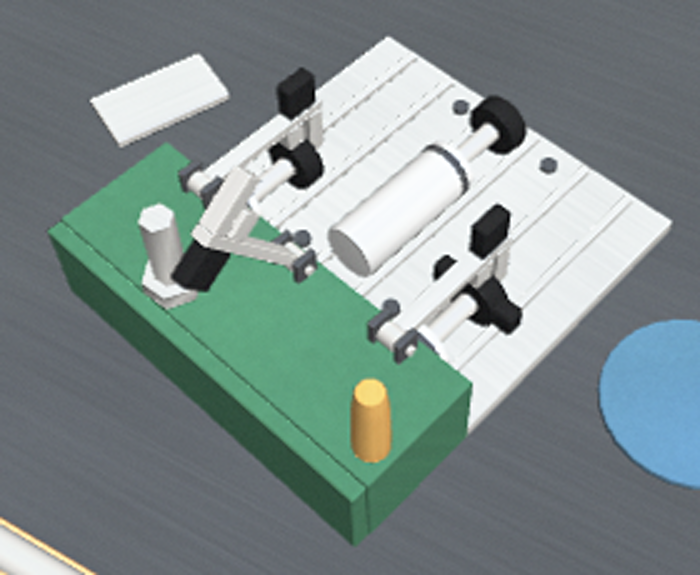

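The top crop shows the eared cap under the left keeper at (170,280), the plain tube in the middle trough with its cap at (243,475), and the right keeper's fin at (408,348). I'll fit the rack pose from its corners.

```bash
cat > h.py <<'E'
import numpy as np
from scipy.optimize import least_squares
CAM={'scene':(460.112,279.762,207.365,[[-0.4933,0.8698,-0.0109],[0.7168,0.3994,-0.5715],[-0.4928,-0.2897,-0.8205]],[0.3114,-0.4471,1.0712]),
'top':(512.102,279.078,211.514,[[0.001,-0.9999,0.0115],[-0.9919,-0.0025,-0.1272],[0.1272,-0.0112,-0.9918]],[0.0113,0.7154,0.6575])}
def proj(c,X):
    f,cx,cy,R,t=CAM[c]; p=np.array(R)@X+t
    return np.array([f*p[0]/p[2]+cx,f*p[1]/p[2]+cy])
def r2w(p,X):
    c,s=np.cos(p[2]),np.sin(p[2])
    return np.array([p[0]+c*X[0]-s*X[1],p[1]+s*X[0]+c*X[1],X[2]])
E
python3 - <<'E'
from h import *
O=[('top',155,28,.097,.13,.066),('top',527,118,.097,-.13,.066),('top',500,258,0,-.13,.066),('top',120,165,0,.13,.066),
('top',52,466,-.21,1,.012),('top',417,557,-.21,-1,.012),
('scene',355,488,.097,.13,.066),('scene',470,382,0,.13,.066),('scene',168,143,0,-.13,.066),('scene',50,232,.097,-.13,.066),('scene',388,37,-.21,-1,.012),('scene',672,222,-.21,1,.012)]
def res(p):
    r=[]
    for c,u,v,x,y,z in O:
        uv=np.array([u,v])/2+[150,135] if c=='top' else np.array([u,v])/2.5+[130,100]
        if abs(y)==1:y*=p[3]
        r+=list(proj(c,r2w(p,np.array([x,y,z])))-uv)
    return np.array(r)
s=least_squares(res,[.6,0,-.2,.12],loss='soft_l1');p=s.x
print(p.round(4),res(p).reshape(-1,2).round(1).tolist())
for n,q in [('finL',(-.071,.08,.091)),('finLtop',(-.071,.08,.104)),('finR',(-.071,-.08,.091)),('hingeL',(.012,.08,.074)),('capL',(-.063,.08,.032)),('eL',(-.071,.112,.032)),('eR',(-.071,.048,.032))]:
    print(n,r2w(p,q).round(4),'topcrop',((proj('top',r2w(p,q))-[150,135])*2).round(),'scenecrop',((proj('scene',r2w(p,q))-[130,100])*2.5).round())
# mid tube: cap outer face crown (top edge) x from scene/top
for d in range(6,36,7):
    q=(-.156-d/1e3,0,.052);w=(-.1-d/1e3,0,.052);t=(-d/1e3,0,.052)
    print(d,*[((proj('top',r2w(p,a))-[150,135])*2).round() for a in (q,w,t)])
E
```

```text
[ 0.6741 -0.0203 -0.2377  0.1295] [[-0.4, -0.8], [1.3, -0.6], [-0.2, -0.1], [-1.1, -0.2], [-0.4, 0.6], [-0.3, 0.8], [-0.7, 5.2], [1.6, -0.3], [-0.7, -0.7], [-1.6, -0.9], [0.0, -1.0], [0.0, -1.3]]
finL [0.6239 0.0742 0.091 ] topcrop [161. 287.] scenecrop [490. 230.]
finLtop [0.6239 0.0742 0.104 ] topcrop [159. 288.] scenecrop [492. 216.]
finR [ 0.5863 -0.0813  0.091 ] topcrop [408. 348.] scenecrop [296.  93.]
hingeL [0.7046 0.0546 0.074 ] topcrop [195. 164.] scenecrop [393. 335.]
capL [0.6317 0.0723 0.032 ] topcrop [171. 276.] scenecrop [475. 295.]
eL [0.6315 0.1053 0.032 ] topcrop [123. 276.] scenecrop [523. 316.]
eR [0.6164 0.0431 0.032 ] topcrop [213. 298.] scenecrop [445. 258.]
6 [250. 452.] [270. 368.] [305. 221.]
13 [247. 463.] [267. 378.] [302. 231.]
20 [245. 474.] [265. 389.] [300. 241.]
27 [242. 485.] [262. 399.] [298. 252.]
34 [240. 495.] [260. 410.] [295. 262.]
```

```bash
cat >> h.py <<'E'
from scipy.spatial.transform import Rotation as Ro
P=[0.6741,-0.0203,-0.2377]
def to(s,*pts):  # rack points (m) for the TCP -> shift in tool units, turn
    q=s['tool_rot'];R=Ro.from_quat([q[1],q[2],q[3],q[0]]).as_matrix()
    c,sn=np.cos(P[2]),np.sin(P[2]); yr=R.T@np.array([-sn,c,0])
    print('turn',round(np.arctan2(-yr[0],yr[1])/2/np.pi,4))
    p=np.array(s['tool_pos']);d=p-[P[0],P[1],0]
    print('TCP rack mm',np.round([1e3*(c*d[0]+sn*d[1]),1e3*(-sn*d[0]+c*d[1]),1e3*p[2]],1),'F',np.round(s['contact_force'],1),'w',round(s['gripper_width'],3),'t',s['time'])
    for X in pts: print(X,(R.T@(r2w(P,np.array(X))-p)/.15).round(3))
E
python3 - <<'E'
from h import *;from plant import manip
to(manip.state(),(-.071,.08,.2),(-.071,.08,.097))
E
```

```text
turn -0.0118
TCP rack mm [-613.7  484.3  256.3] F [-0.2 -0.2 -0.1] w 1.0 t 0.9
(-0.071, 0.08, 0.2) [-3.807 -2.42   0.376]
(-0.071, 0.08, 0.097) [-3.807 -2.42   1.062]
```

Request:
arm_command --moves '[[1,[-0.95,-0.6,0],-0.0117],[1,[-0.95,-0.6,0],-0.0117],[1,[-0.95,-0.6,0],-0.0117],[1,[-0.95,-0.6,0],-0.0117],[1,[-0.95,-0.6,0],-0.0117]]'

```text
time: 1.32
tool_pos: [0.3033, 0.4614, 0.2564]
tool_rot: [0.001, 0.122, 0.993, -0.001]
contact_force: [-0.2, 1.5, 0.8]
gripper_width: 1.002
grasp_force: 0.0
```

```bash
python3 - <<'E'
from h import *;from plant import manip
to(manip.state(),(-.071,.08,.2),(-.071,.08,.097))
E
```

```text
turn -0.001
TCP rack mm [-473.8  380.9  256.4] F [-0.2  1.5  0.8] w 1.002 t 1.3167
(-0.071, 0.08, 0.2) [-2.697 -1.988  0.385]
(-0.071, 0.08, 0.097) [-2.695 -1.987  1.072]
```

Request:
arm_command --moves '[[1,[-1,-0.74,0.1],0],[1,[-1,-0.74,0.1],0],[1,[-1,-0.74,0.1],0],[1,[-1,-0.74,0.1],0],[1,[-1,-0.74,0.1],0]]'

```text
time: 1.73
tool_pos: [0.4212, 0.3193, 0.2411]
tool_rot: [0.0, 0.12, 0.993, -0.0]
contact_force: [-0.2, 0.5, -0.1]
gripper_width: 1.004
grasp_force: 0.0
```

Request:
arm_command --moves '[[1,[-1,-0.74,0.1],0],[1,[-1,-0.74,0.1],0],[1,[-1,-0.74,0.1],0],[1,[-1,-0.74,0.1],0],[1,[-1,-0.74,0.1],0]]'

```text
time: 2.15
tool_pos: [0.541, 0.1756, 0.226]
tool_rot: [0.0, 0.12, 0.993, -0.001]
contact_force: [-0.0, 0.4, -0.1]
gripper_width: 0.994
grasp_force: 0.0
```

```bash
python3 - <<'E'
from h import *;from plant import manip
to(manip.state(),(-.071,.08,.2),(-.071,.08,.097))
E
```

```text
turn -0.0006
TCP rack mm [-175.5  159.1  226. ] F [-0.   0.4 -0.1] w 0.994 t 2.15
(-0.071, 0.08, 0.2) [-0.699 -0.524  0.175]
(-0.071, 0.08, 0.097) [-0.698 -0.524  0.861]
```

Request:
arm_command --moves '[[0.2,[-0.698,-0.524,0.17],0],[0.2,[-0.698,-0.524,0.17],0],[0.2,[-0.698,-0.524,0.17],0],[0.2,[-0.698,-0.524,0.17],0],[0.2,[-0.698,-0.524,0.17],0],[0.2,[-0.698,-0.524,0.17],0]]'

```text
time: 2.65
tool_pos: [0.6218, 0.0781, 0.2005]
tool_rot: [-0.001, 0.119, 0.993, 0.0]
contact_force: [-0.7, 0.3, -1.2]
gripper_width: 0.597
grasp_force: 0.0
```

```bash
python3 - <<'E'
from h import *;from plant import manip
import cv2
f=manip.grab_frame('wrist')
to(manip.state(),(-.071,.08,.2),(-.071,.08,.097))
im=np.ascontiguousarray(f['frame'][:,:,::-1])
for X in [(-.083,.086,.104),(-.083,.074,.104),(-.059,.086,.104),(-.059,.074,.104),(0,.13,.066),(0,0,.066)]:
    p=np.array(f['R'])@r2w(P,np.array(X))+f['t'];u=(f['fx']*p[0]/p[2]+f['cx'],f['fy']*p[1]/p[2]+f['cy'])
    print(X,np.round(u));
    if abs(u[0])<2000: cv2.circle(im,tuple(int(a) for a in u),3,(0,0,255),1)
cv2.imwrite('pics/w1.png',im)
E
```

```text
turn -0.0
TCP rack mm [-74.3  84.  201. ] F [-0.7 -0.2 -0.8] w 0.602 t 2.7
(-0.071, 0.08, 0.2) [-0.022 -0.026  0.007]
(-0.071, 0.08, 0.097) [-0.023 -0.027  0.693]
(-0.083, 0.086, 0.104) [287. 207.]
(-0.083, 0.074, 0.104) [271. 207.]
(-0.059, 0.086, 0.104) [287. 237.]
(-0.059, 0.074, 0.104) [271. 237.]
(0, 0.13, 0.066) [333. 282.]
(0, 0, 0.066) [195. 282.]
```

View pics/w1.png

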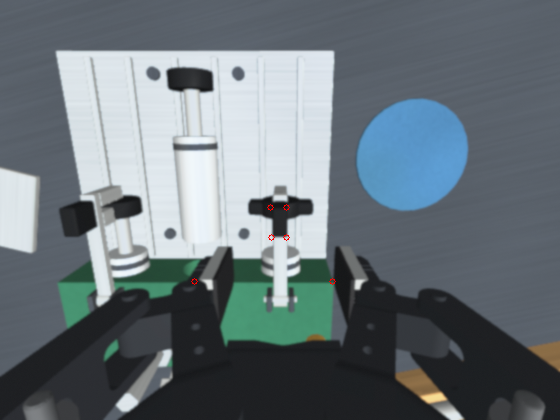

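Request:
arm_command --moves '[[0,[-0.02,-0.02,0.4],0],[0,[-0.02,-0.02,0.4],0],[0,[-0.02,-0.02,0.69],0],[0,[-0.02,-0.02,0.69],0],[0,[-0.02,-0.02,0.69],0],[0,[-0.02,-0.02,0.69],0]]'

```text
time: 3.2
tool_pos: [0.6246, 0.0754, 0.0991]
tool_rot: [0.001, 0.118, 0.993, 0.0]
contact_force: [0.1, -0.6, 0.2]
gripper_width: 0.501
grasp_force: 0.0
```

```bash
python3 - <<'E'
from h import *;from plant import manip
to(manip.state(),(-.071,.08,.097))
E
```

```text
turn 0.0002
TCP rack mm [-70.6  81.3  99.1] F [ 0.1 -0.6  0.2] w 0.501 t 3.2
(-0.071, 0.08, 0.097) [ 0.003 -0.009  0.014]
```

Request:
arm_command --moves '[[-0.5,[0,-0.008,0.01],0],[-1,[0,-0.008,0.01],0],[-1,[0,-0.008,0.01],0],[-1,[0,-0.008,0.01],0],[-1,[0,-0.008,0.01],0],[-1,[0,-0.008,0.01],0],[-1,[0,-0.008,0.01],0],[-1,[0,-0.008,0.01],0]]'

```text
time: 3.87
tool_pos: [0.6256, 0.074, 0.0986]
tool_rot: [0.002, 0.119, 0.993, 0.001]
contact_force: [-1.2, 5.0, 6.9]
gripper_width: 0.127
grasp_force: 59.7
```

```bash
python3 - <<'E'
from h import *;from plant import manip
to(manip.state(),(-.071,.08,.097))
for th in np.arange(.1,1.5,.1): # arc rel. start; tool x=-rack x, z down
    a=th+np.arctan2(17,83);r=np.hypot(17,83);print(round(th,1),np.round([-(83-r*np.cos(a))/150,-(r*np.sin(a)-17)/150],3))
E
```

```text
turn -0.0001
TCP rack mm [-69.4  80.2  98.6] F [-1.2  5.   6.9] w 0.127 t 3.8667
(-0.071, 0.08, 0.097) [ 0.011 -0.001  0.011]
0.1 [-0.014 -0.055]
0.2 [-0.034 -0.108]
0.3 [-0.058 -0.158]
0.4 [-0.088 -0.207]
0.5 [-0.122 -0.251]
0.6 [-0.161 -0.293]
0.7 [-0.203 -0.33 ]
0.8 [-0.249 -0.363]
0.9 [-0.298 -0.391]
1.0 [-0.35  -0.414]
1.1 [-0.403 -0.431]
1.2 [-0.458 -0.443]
1.3 [-0.515 -0.45 ]
1.4 [-0.571 -0.451]
```

Request:
arm_command --moves '[[-1,[-0.014,-0.008,-0.045],0],[-1,[-0.034,-0.008,-0.1],0],[-1,[-0.058,-0.008,-0.15],0],[-1,[-0.088,-0.008,-0.2],0],[-1,[-0.122,-0.008,-0.245],0],[-1,[-0.161,-0.008,-0.285],0],[-1,[-0.203,-0.008,-0.325],0]]'

```text
time: 4.45
tool_pos: [0.6501, 0.0678, 0.1417]
tool_rot: [-0.005, 0.119, 0.993, 0.002]
contact_force: [-2.2, 10.7, -5.7]
gripper_width: 0.128
grasp_force: 58.4
```

```bash
python3 - <<'E'
from h import *;from plant import manip
import cv2
to(manip.state())
f=manip.grab_frame('scene');cv2.imwrite('pics/s2.png',cv2.resize(f['frame'][60:330,130:430,::-1],None,fx=2,fy=2))
E
```

```text
turn 0.0
TCP rack mm [-44.   80.  141.7] F [-2.2 10.7 -5.7] w 0.128 t 4.45
```

View pics/s2.png

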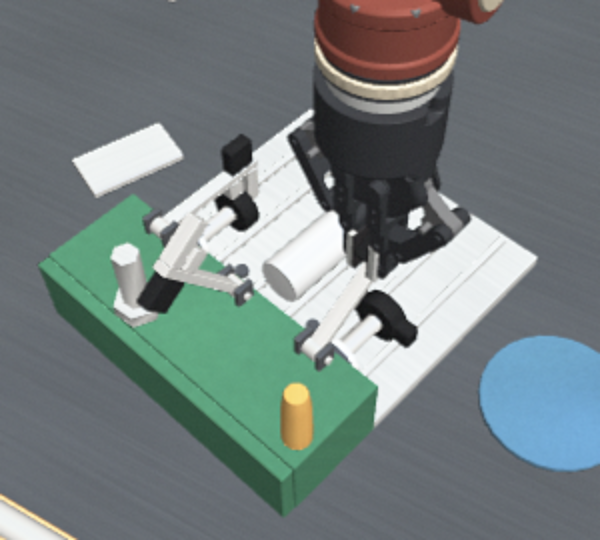

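The keeper is at about 0.65 rad, held between the pads at (370,240), and the eared cap shows clear at (385,310). I'll continue the arc.

Request:
arm_command --moves '[[-1,[-0.046,0,-0.033],0],[-1,[-0.095,0,-0.061],0],[-1,[-0.147,0,-0.084],0],[-1,[-0.2,0,-0.101],0],[-1,[-0.255,0,-0.113],0],[-1,[-0.312,0,-0.12],0],[-1,[-0.368,0,-0.121],0],[-1,[-0.42,0,-0.118],0],[-1,[-0.42,0,-0.118],0]]'

```text
time: 5.25
tool_pos: [0.714, 0.0523, 0.1618]
tool_rot: [-0.002, 0.119, 0.993, 0.002]
contact_force: [-1.7, 8.2, 0.9]
gripper_width: 0.129
grasp_force: 61.1
```

```bash
python3 - <<'E'
from h import *;from plant import manip
to(manip.state())
E
```

```text
turn -0.0
TCP rack mm [ 21.6  79.9 161.8] F [-1.7  8.2  0.9] w 0.129 t 5.25
```

Request:
arm_command --moves '[[0,[0,0,0],0],[0,[0,0,0],0],[0,[0,0,0],0],[0,[0,0,0],0],[0,[0,0,-0.3],0],[0,[0,0,-0.3],0],[0,[0.42,0,-0.3],0],[0,[0.42,0,-0.3],0],[0,[0.42,0,-0.3],0]]'

```text
time: 6.0
tool_pos: [0.6506, 0.0655, 0.2072]
tool_rot: [-0.001, 0.118, 0.993, -0.0]
contact_force: [-0.1, -0.3, -0.2]
gripper_width: 0.507
grasp_force: 0.0
```

```bash
python3 - <<'E'
from h import *;from plant import manip
import cv2
to(manip.state(),(-.041,.08,.13),(-.041,.08,.045))
f=manip.grab_frame('scene');cv2.imwrite('pics/s3.png',cv2.resize(f['frame'][60:330,130:430,::-1],None,fx=2,fy=2))
E
```

```text
turn 0.0
TCP rack mm [-43.1  77.8 207.2] F [-0.1 -0.3 -0.2] w 0.507 t 6.0
(-0.041, 0.08, 0.13) [-0.015  0.015  0.515]
(-0.041, 0.08, 0.045) [-0.015  0.015  1.082]
```

View pics/s3.png

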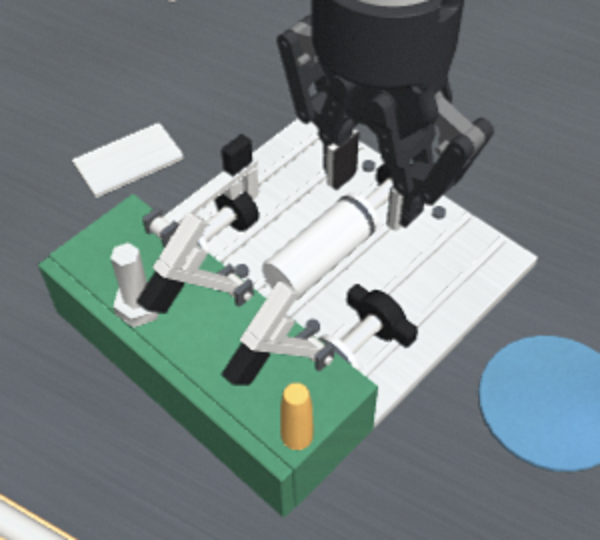

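The left keeper now lies back fully (240,365), and the neck and eared cap are exposed at (375,315). Next I'll grasp the neck.

Request:
arm_command --moves '[[0,[-0.035,0.015,0.3],0],[0,[-0.035,0.015,0.6],0],[0,[-0.035,0.015,0.7],0],[0,[-0.035,0.015,0.7],0],[0,[-0.035,0.015,0.7],0]]'

```text
time: 6.47
tool_pos: [0.6589, 0.0652, 0.1014]
tool_rot: [-0.001, 0.119, 0.993, -0.0]
contact_force: [0.2, 0.2, 1.1]
gripper_width: 0.499
grasp_force: 0.0
```

```bash
python3 - <<'E'
from h import *;from plant import manip
to(manip.state(),(-.038,.08,.045))
E
```

```text
turn -0.0002
TCP rack mm [-34.9  79.5 101.4] F [0.2 0.2 1.1] w 0.499 t 6.4667
(-0.038, 0.08, 0.045) [0.02  0.003 0.376]
```

Request:
arm_command --moves '[[0,[0.02,0.003,0.2],0],[0,[0.02,0.003,0.37],0],[0,[0.02,0.003,0.37],0],[-1,[0.02,0.003,0.37],0],[-1,[0.02,0.003,0.37],0],[-1,[0.02,0.003,0.37],0],[-1,[0.02,0.003,0.37],0],[-1,[0.02,0.003,0.37],0],[-1,[0.02,0.003,0.37],0]]'

```text
time: 7.22
tool_pos: [0.6587, 0.0666, 0.0507]
tool_rot: [0.003, 0.119, 0.993, 0.0]
contact_force: [-0.1, -0.7, 8.0]
gripper_width: 0.131
grasp_force: 58.8
```

```bash
python3 - <<'E'
from h import *;from plant import manip
to(manip.state(),(-.038-.115,.08,.045))
E
```

```text
turn -0.0001
TCP rack mm [-35.4  80.8  50.7] F [-0.1 -0.7  8. ] w 0.131 t 7.2167
(-0.153, 0.08, 0.045) [ 0.784 -0.006  0.033]
```

Request:
arm_command --moves '[[-0.2,[0,0,0],0],[-0.2,[0,0,0],0],[-0.2,[0,0,0],0],[-0.2,[0,0,0],0]]'

```text
time: 7.55
tool_pos: [0.6559, 0.0668, 0.0466]
tool_rot: [-0.0, 0.119, 0.993, 0.0]
contact_force: [-0.3, 0.1, -0.1]
gripper_width: 0.399
grasp_force: 0.0
```

```bash
python3 - <<'E'
from h import *;from plant import manip
import cv2
f=manip.grab_frame('scene');to(manip.state(),(-.038,.08,.045))
cv2.imwrite('pics/s4.png',cv2.resize(f['frame'][150:290,230:400,::-1],None,fx=4,fy=4,interpolation=2))
E
```

```text
turn -0.0001
TCP rack mm [-38.3  80.4  46.5] F [ 0.3 -0.9 -0.1] w 0.401 t 7.6
(-0.038, 0.08, 0.045) [-0.002 -0.003  0.01 ]
```

View pics/s4.png

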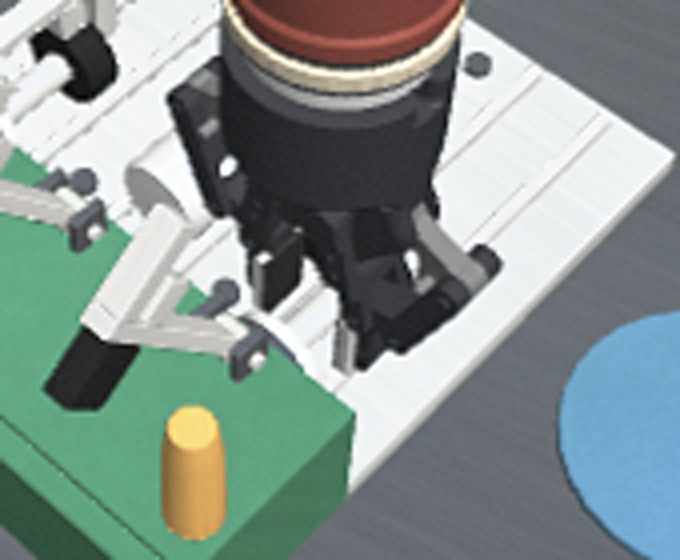

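Grip geometry looks sound: the pads are beside the neck at (300,300), and the upward force comes from the pads swinging forward as they close. I'll close and pull.

Request:
arm_command --moves '[[-1,[0,0,0.01],0],[-1,[0,0,0.01],0],[-1,[0,0,0.01],0],[-1,[0,0,0.01],0],[-1,[0,0,0.01],0],[-1,[0.04,0,0],0],[-1,[0.1,0,0],0],[-1,[0.16,0,0],0],[-1,[0.22,0,0],0],[-1,[0.22,0,0],0]]'

```text
time: 8.43
tool_pos: [0.6213, 0.0752, 0.0458]
tool_rot: [-0.002, 0.119, 0.993, -0.0]
contact_force: [-1.0, 0.6, -2.8]
gripper_width: 0.138
grasp_force: 58.5
```

```bash
python3 - <<'E'
from h import *;from plant import manip
to(manip.state(),(-.153,.08,.045))
f=manip.grab_frame('top')
for t in ('tube_eared','tube_mid'): print([(np.round(d['extent']).tolist(),round(d['confidence'],2)) for d in manip.search_frame(f,t)][:4])
E
```

```text
turn 0.0
TCP rack mm [-73.8  80.4  45.8] F [-1.   0.6 -2.8] w 0.138 t 8.4333
(-0.153, 0.08, 0.045) [ 0.528 -0.003  0.007]
[([230.0, 225.0, 259.0, 237.0], 0.58)]
[([277.0, 263.0, 312.0, 382.0], 0.63), ([176.0, 146.0, 418.0, 412.0], 0.33)]
```

Request:
arm_command --moves '[[-1,[0.06,0,0],0],[-1,[0.12,0,0],0],[-1,[0.18,0,0],0],[-1,[0.24,0,0],0],[-1,[0.3,0,0],0],[-1,[0.36,0,0],0],[-1,[0.42,0,0],0],[-1,[0.48,0,0],0],[-1,[0.53,0,0],0],[-1,[0.53,0,0],0],[-1,[0.53,0,0],0]]'

```text
time: 9.5
tool_pos: [0.5465, 0.0935, 0.0468]
tool_rot: [0.0, 0.119, 0.993, -0.0]
contact_force: [0.3, -0.5, -2.5]
gripper_width: 0.134
grasp_force: 58.5
```

```bash
python3 - <<'E'
from h import *;from plant import manip
import cv2
f=manip.grab_frame('scene');to(manip.state(),(-.153,.08,.045))
cv2.imwrite('pics/s5.png',cv2.resize(f['frame'][80:310,160:420,::-1],None,fx=2.5,fy=2.5,interpolation=2))
E
```

```text
turn -0.0001
TCP rack mm [-150.3   80.5   47. ] F [ 0.3 -0.2 -2.4] w 0.134 t 9.55
(-0.153, 0.08, 0.045) [ 0.018 -0.004  0.013]
```

View pics/s5.png

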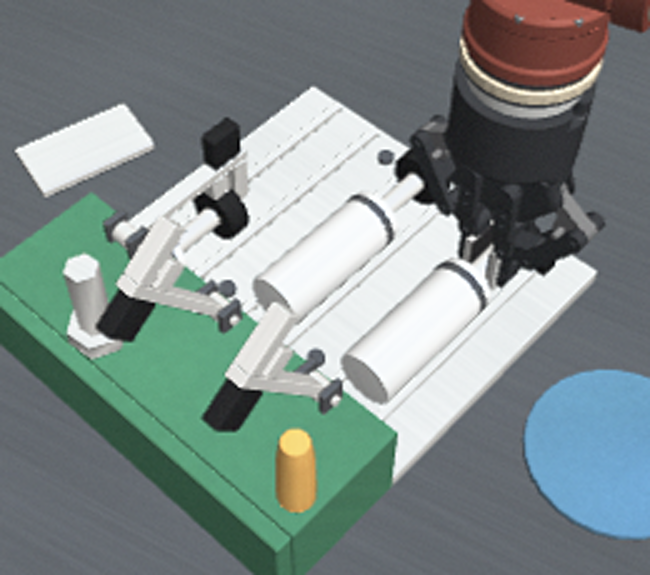

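The eared tube is fully out, tail at (370,375), lying in its trough. I'll release it and raise the arm.

Request:
arm_command --moves '[[-0.2,[0,0,0],0],[-0.2,[0,0,0],0],[-0.2,[0,0,0],0],[-0.2,[0,0,0],0],[-0.2,[0,0,-0.2],0],[-0.2,[0,0,-0.4],0],[-0.5,[0,0,-0.6],0],[-1,[0,0,-0.6],0],[-1,[0.4,-0.52,-0.6],0],[-1,[0.48,-0.535,-0.6],0],[-1,[0.48,-0.535,-0.6],0],[-1,[0.48,-0.535,-0.6],0],[-1,[0.48,-0.535,-0.6],0],[-1,[0.48,-0.535,-0.6],0]]'

```text
time: 10.72
tool_pos: [0.4587, 0.0324, 0.1373]
tool_rot: [0.001, 0.119, 0.993, 0.0]
contact_force: [0.1, -0.9, 1.0]
gripper_width: 0.001
grasp_force: 0.0
```

```bash
python3 - <<'E'
from h import *;from plant import manip
import cv2
f=manip.grab_frame('wrist');to(manip.state(),(-.225,0,.048))
cv2.imwrite('pics/w6.png',f['frame'][:,:,::-1])
E
```

```text
turn -0.0001
TCP rack mm [-221.5    0.7  137.3] F [0.5 1.  0.5] w 0.003 t 10.7667
(-0.225, 0, 0.048) [ 0.024 -0.005  0.596]
```

View pics/w6.png

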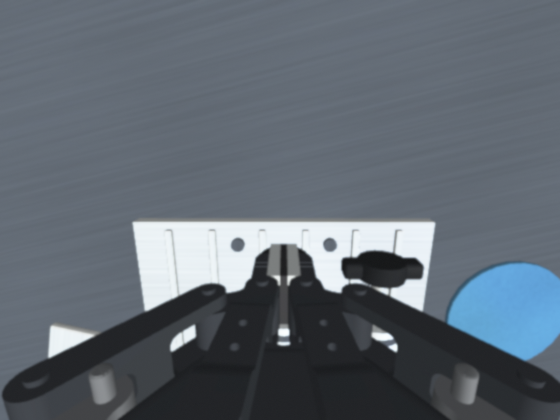

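Request:
arm_command --moves '[[-1,[0.024,-0.005,0.25],0],[-1,[0.024,-0.005,0.45],0],[-1,[0.024,-0.005,0.59],0],[-1,[0.024,-0.005,0.59],0],[-1,[0.024,-0.005,0.59],0]]'

```text
time: 11.18
tool_pos: [0.454, 0.033, 0.0475]
tool_rot: [-0.001, 0.118, 0.993, 0.0]
contact_force: [-0.2, -0.1, 0.4]
gripper_width: -0.004
grasp_force: 0.0
```

```bash
python3 - <<'E'
from h import *;from plant import manip
to(manip.state(),(-.180,0,.048),(-.09,0,.048),(-.082,0,.048))
E
```

```text
turn 0.0
TCP rack mm [-2.264e+02 -1.000e-01  4.750e+01] F [-0.2 -0.1  0.4] w -0.004 t 11.1833
(-0.18, 0, 0.048) [-0.309  0.    -0.004]
(-0.09, 0, 0.048) [-0.909  0.    -0.006]
(-0.082, 0, 0.048) [-0.963  0.    -0.006]
```

Push slowly, stopping short at first.

Request:
arm_command --moves '[[-1,[-0.06,0,0],0],[-1,[-0.12,0,0],0],[-1,[-0.17,0,0],0],[-1,[-0.22,0,0],0],[-1,[-0.27,0,0],0],[-1,[-0.32,0,0],0],[-1,[-0.37,0,0],0],[-1,[-0.42,0,0],0],[-1,[-0.47,0,0],0],[-1,[-0.52,0,0],0],[-1,[-0.57,0,0],0]]'

```text
time: 12.1
tool_pos: [0.5379, 0.0121, 0.0482]
tool_rot: [-0.0, 0.119, 0.993, 0.0]
contact_force: [-2.2, 1.1, 1.5]
gripper_width: -0.004
grasp_force: 1.3
```

Request:
arm_command --moves '[[-1,[-0.05,0,0],0],[-1,[-0.1,0,0],0],[-1,[-0.15,0,0],0],[-1,[-0.2,0,0],0],[-1,[-0.25,0,0],0],[-1,[-0.3,0,0],0],[-1,[-0.3,0,0],0]]'

```text
time: 12.68
tool_pos: [0.583, 0.0011, 0.0487]
tool_rot: [0.001, 0.119, 0.993, -0.0]
contact_force: [0.6, 0.2, 0.6]
gripper_width: -0.002
grasp_force: 0.0
```

```bash
python3 - <<'E'
from h import *;from plant import manip
import cv2
f=manip.grab_frame('scene');to(manip.state(),(-.082,0,.048))
cv2.imwrite('pics/s7.png',cv2.resize(f['frame'][80:310,160:420,::-1],None,fx=2.5,fy=2.5,interpolation=2))
E
```

```text
turn -0.0001
TCP rack mm [-94.3  -0.6  48.5] F [ 0.4  0.2 -0.1] w 0.001 t 12.7333
(-0.082, 0, 0.048) [-0.082  0.004  0.004]
```

View pics/s7.png

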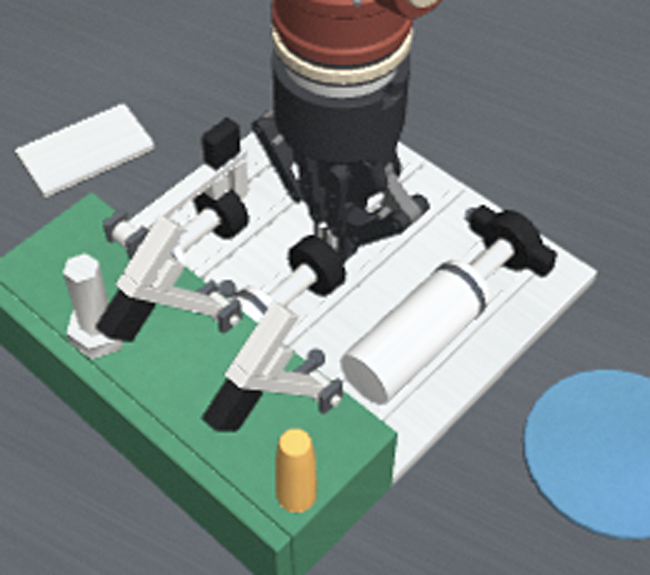

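The middle tube is nearly in, cap at (315,265), with about 12 mm left. I'll creep until contact force shows.

Request:
arm_command --moves '[[-1,[-0.02,0,0],0],[-1,[-0.04,0,0],0],[-1,[-0.055,0,0],0],[-1,[-0.065,0,0],0],[-1,[-0.065,0,0],0]]'

```text
time: 13.15
tool_pos: [0.5907, -0.0007, 0.0481]
tool_rot: [0.0, 0.119, 0.993, -0.0]
contact_force: [-0.2, -0.5, -1.0]
gripper_width: -0.003
grasp_force: 0.2
```

Request:
arm_command --moves '[[-1,[-0.01,0,0],0],[-1,[-0.02,0,0],0],[-1,[-0.02,0,0],0]]'

```text
time: 13.4
tool_pos: [0.5936, -0.0014, 0.0482]
tool_rot: [0.0, 0.119, 0.993, -0.0]
contact_force: [-0.0, -0.5, -0.9]
gripper_width: -0.001
grasp_force: 0.2
```

```bash
python3 - <<'E'
from h import *;from plant import manip
to(manip.state())
E
```

```text
turn -0.0001
TCP rack mm [-82.7  -0.6  48.2] F [-0.  -0.5 -0.9] w -0.001 t 13.4
```

No wall yet, so I'll creep on.

Request:
arm_command --moves '[[-1,[-0.01,0,0],0],[-1,[-0.015,0,0],0],[-1,[-0.015,0,0],0]]'

```text
time: 13.65
tool_pos: [0.5942, -0.0015, 0.0482]
tool_rot: [-0.002, 0.119, 0.993, 0.0]
contact_force: [-8.0, 0.9, 4.8]
gripper_width: -0.001
grasp_force: 3.9
```

Request:
arm_command --moves '[[-1,[-0.01,0,0],0],[-1,[-0.015,0,0],0],[-1,[-0.015,0,0],0]]'

```text
time: 13.9
tool_pos: [0.5943, -0.0015, 0.0481]
tool_rot: [-0.005, 0.119, 0.993, 0.0]
contact_force: [-16.4, 2.3, 13.0]
gripper_width: 0.001
grasp_force: 8.4
```

```bash
python3 - <<'E'
from h import *;from plant import manip
to(manip.state())
E
```

```text
turn -0.0
TCP rack mm [-82.   -0.5  48.1] F [-16.4   2.3  13. ] w 0.001 t 13.9
```

Wall reached at TCP x = -82, as predicted: the tube is home. I'll back off, raise the arm and check.

Request:
arm_command --moves '[[-1,[0.1,0,0],0],[-1,[0.3,0,0],0],[-1,[0.3,0,-0.3],0],[-1,[0.3,0,-0.6],0],[-1,[0.3,0,-0.9],0],[-1,[0.3,0,-0.9],0],[-1,[0.3,0,-0.9],0],[-1,[0.3,0,-0.9],0]]'

```text
time: 14.57
tool_pos: [0.5549, 0.0081, 0.1844]
tool_rot: [0.002, 0.119, 0.993, -0.0]
contact_force: [-0.2, -0.4, -1.2]
gripper_width: 0.0
grasp_force: 0.0
```

```bash
python3 - <<'E'
from h import *;from plant import manip
import cv2
f=manip.grab_frame('scene');to(manip.state())
cv2.imwrite('pics/s8.png',cv2.resize(f['frame'][80:310,160:420,::-1],None,fx=2.5,fy=2.5,interpolation=2))
for X in [(-.071,0,.052),(-.071,-.08,.052)]: print(((proj('scene',r2w(P,np.array(X)))-[160,80])*2.5).round())
E
```

```text
turn -0.0001
TCP rack mm [-123.6   -0.6  182.5] F [-0.5 -0.1 -0.6] w 0.001 t 14.6167
[314. 248.]
[225. 184.]
```

View pics/s8.png

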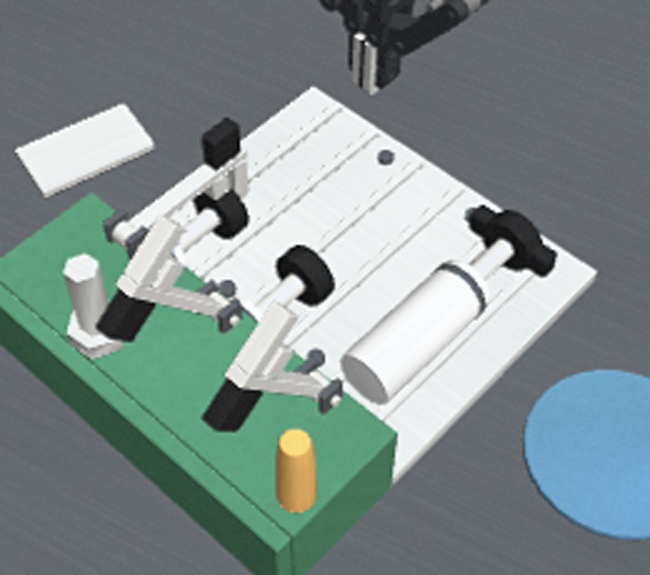

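The middle cap is at (307,275), level with the untouched right cap. The eared tube lies out, and the robot is clear, so I'll hand in.

```bash
python3 -c "
from plant import manip
print(manip.job_done())"
```

```text
the job is handed in; nothing more can be done
None
```

The job is handed in, with no verdict returned: the last picture shows the eared tube out in its trough, the middle tube pushed to its stop, the third tube apparently unmoved, and the arm clear.

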